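# Beaker on the stake, tool rest held at its marker

### The arm

A 6-joint arm with a two-finger parallel gripper is mounted at the origin on the work surface. World frame = base frame: x ahead of the robot, y to its left, z up, the work surface at z = 0. Lengths are in m, angles in rad, forces in N, time in s.
With the tool pointing down it reaches from about 0.35 to 0.975 m from the base axis. Payload 4.9 kg.
Tool frame: the origin (TCP) lies at the very end of the fingers, on their centre line; the grasp point (between the pads) lies 19 mm behind it; z points along the fingers, y is the direction in which the jaws open and shut (so a half turn about z gives the same grasp; the last joint's range is limited). The gripper opens to 85 mm and grips with 20 to 120 N. Pads are 22 mm wide; open, the fingers measure 114 mm over their backs; the gripper's body (76 mm by 85 mm) begins 54 mm behind the grasp point. The pads swing forward as they close: fully open they stand 13 mm farther back than shut.
Start: joints at [-0.119, 0.053, 1.613, -0, 1.476, -0.119], TCP at [0.625, 0, 0.231] pointing down, gripper open.
Joint ranges: [-3.01, 3.01], [-1.01, 2.22], [0.06, 2.58], [-1.02, 4.17], [0.09, 2.62], [-3.14, 3.14]. Speed limits (rad/s): [2.57, 2.57, 3.14, 3.14, 3.14, 3.14].

### API

Orientations are given as [roll, pitch, yaw] about the fixed x, y, z axes, in that order (R = Rz(yaw) Ry(pitch) Rx(roll)).
In Python, from bench import arm, viewer gives the robot as it stands. The module is installed in compiled form; this text tells all that it offers.
- The arm moves only by the shell command python3 -m jog 'ROWS' [FORCE]. ROWS is JSON, a list of rows, each a list of 3 entries, a list of its own where there are three numbers: the shift along the tool's x, y, z in m, then the turn about the tool's z in degrees, then the opening in per cent of the stroke, from 0 (shut) to 100 (fully open). A call has 1 to 8 rows; each row shifts and turns the pose as measured when the row begins, along the tool's axes as they then stand; what a row does not reach is not made up. A row lasts 1/10 s, in which the tool goes at most 50 mm and 8.59 degrees, less where a joint would pass 70% of its speed; a pose out of reach is approached as far as the arm can. A call is refused whole if a number of a shift passes 0.05 or a number of a turn 8.59, either way. A call with a gripper value outside its range is refused whole. The fingers move at their own pace and stop on an object; FORCE is the grip in N (left out, the last holds). Time passes only in rows, so rows that do not move let the fingers close. It gives the time, the measured TCP pose, the force and the opening at its end, in the units of the state.
- arm.get_obs(): the state, without advancing time (a new reading comes with each control period).
- viewer.read_camera(name): name is "scene" or "side" or "wrist"; returns (picture, depth): 384x512x3 uint8, red, green, blue; 384x512 float32, m along the optical axis (not along the pixel's ray), 0 where there is no reading.
- viewer.camera_params(name): a dict with "fx", "fy", "cx", "cy" (pixels), "T" (4x4, takes a point from camera to world coordinates); the wrist camera has in their place "hand_eye" (4x4, takes a point from camera to tool coordinates, whose origin is the TCP and whose axes are the flange's). Camera axes: x right, y down, z forward; pixel columns grow to the right and rows downward; lengths in m; the calibration is good to about 2 mm. A picture is of the moment at which its call begins: read the wrist's pose just before it. camera_params takes no time and is no camera call.
- arm.close_job(): hands the job in, once; it reports no verdict.
The state is a dict: "time": time; "q": joint angles; "dq": joint speeds; "effort": joint torques, N m; "position": TCP position; "orientation": TCP orientation; "contact_force": force on the tool from outside, world axes, zero at the start; "wrist_torque": the same for the moment, N m; "finger_gap": finger opening in m.
Only numpy, scipy, OpenCV 4.12 (cv2) and the standard library are available. Lean on these libraries where they do the work, as an engineer would, in place of code of your own. Each camera call takes 0.05 s, during which the arm holds its last target. There are 200 camera calls.

### The job

Take the copper beaker lying in the wooden cradle, turn it mouth down and lower it (do not drop it) over the steel post of the stand until its rim sits flat on the flange, and let go of it. Then pull the stand's spring-return tool rest towards the robot by its wooden handle until the slide's pointer is level with the slot between the two prongs of the marker fork, and finish holding it there: the program ends with the gripper still on the handle, because the rest springs back if let go. Leave the other things on the bench where they are.

Things in the scene. Friction and masses are not known exactly. Their poses are not given: they have to be found in the camera images.
- beaker: plain straight-sided copper beaker, round, outer diameter 51 mm, length 85 mm, wall 2.5 mm (bore 46 mm, 81 mm deep), about 0.2 kg. Origin: centre of the closed end's outer face; its z axis runs along the beaker from the closed end to the open mouth. It starts lying level in the cradle.
- rim (a point): centre of the beaker's open mouth, 85 mm from the closed end (axes as the beaker's).
- mid (a point): the beaker's centre, on its axis halfway along (axes as the beaker's); about 48 mm above the table at the start.
- cradle: fixed wooden cradle 40 mm wide, 84 mm long, with V saddles 28 mm either side of its middle; narrower than the beaker, so fingers pass down both sides of the beaker. Origin: centre of its underside; z up, y along the beaker, whose mouth points to the cradle's -y and whose middle is within 4 mm of the cradle's middle.
- stand: fixed dark steel stand, base plate 270 x 225 x 12 mm. Origin: on the table under the post's axis; x points away from the robot (turned by the stand's yaw), z up. The slide runs along x, its handle 120 mm to the -y side of the post. The tool rest is a level 12 mm bar along y behind the post, 100 mm to +x of it at rest, top 70 mm above the table; it nears the post when pulled.
- post_foot (a point): centre of the top of the round steel flange (68 mm across, 20 mm above the table) on which the beaker's rim must rest; foot of the post. Axes as the stand's.
- post_top (a point): top of the steel post, 80 mm above the table, 60 mm above the flange. The post is 34 mm across, its top 12 mm cone to 16 mm across. With the rim on the flange the beaker's closed end stands 105 mm above the table.
- slide: the stand's spring-return slide: steel bar with wooden handle, tool rest bar and pointer. Moves only along the stand's x; pull to -x (towards the robot), travel 68 mm. Starts fully back; the spring pulls back with 5 N at rest, 1 N more per 10 mm. Origin: on the handle's axis, 12 mm above the table, axes as the stand's.
- grip (a point): point on the axis of the upright round wooden handle where to grip, 70 mm above the table; the handle is 22 mm across here, its top 88 mm above the table, the wood begins at 48 mm; nothing else within 50 mm stands higher than 46 mm.
- pointer (a point): end of the slide's pointer, a steel tab 3 mm wide sticking out to the stand's -y side, about 40 mm above the table, 80 mm to +x of the handle; moves with the slide.
- marker: small aluminium fork fixed on the right (-y) edge of the stand's base plate, with two upright prongs 14 mm apart along the slide's direction, tops 46 mm above the table. Origin: middle of the slot between the prongs in the slide's direction, 12 mm above the table; x along the slide. The pointer ends 2 mm short of the prongs and is at the mark when it points into the slot (its x here is 0).
- punch_tray: fixed wooden tray 150 x 100 x 28 mm with steel punches; leave alone. Origin under its centre.
- punch_a: loose steel punch, 90 mm long, 10 mm thick; leave alone. Origin under its middle.
- punch_b: loose steel punch, 90 mm long, 10 mm thick; leave alone. Origin under its middle.
- hammer: hammer, 250 mm long, lying on the table; leave alone.
- bowl: small open copper bowl, 112 mm across, 45 mm high, standing; leave alone. Origin under its centre.
- square: steel try square lying flat, arms 140 and 90 mm, 6 mm thick; leave alone.
Things that resemble listed ones, but are neither listed nor needed, are in the scene too. Leave any green or yellow look-alike of the beaker alone.

How it is judged:
By the outcome, as a careful person would: the job done as asked, in the order asked, and still so for the second after the job is handed in, while the arm keeps its last pose, push and grip.
It also fails if it takes over 53 s, if anything falls off the work surface, if the arm or the gripper's body presses on something with over 40 N, if the wrist force passes 120 N, or if a joint passes its speed limit or range.

## Working session

There is one attempt and no reset: what is moved stays moved. The work goes in short steps, Python scripts to look and compute and a shell command to move; the robot and the scene stay as the last step left them, time stands still between calls to the robot, and variables do not carry over. Pictures are saved under pics/ and viewed, about 8 in all and at most 12, crops included, and the job is handed in when it is done.

```bash
mkdir -p pics
cat > h.py <<'E'
import numpy as np, cv2
from bench import arm, viewer
def shot(n):
    o=arm.get_obs(); im,d=viewer.read_camera(n); p=viewer.camera_params(n)
    if n=="wrist":
        from scipy.spatial.transform import Rotation as R
        T=np.eye(4); T[:3,:3]=R.from_euler('xyz',o['orientation']).as_matrix(); T[:3,3]=o['position']; T=T@p['hand_eye']
    else: T=np.array(p['T'])
    np.savez(f'/tmp/{n}.npz',im=im,d=d,T=T,K=[p['fx'],p['fy'],p['cx'],p['cy']]); return im
def load(n):
    z=np.load(f'/tmp/{n}.npz'); d=z['d']; fx,fy,cx,cy=z['K']; v,u=np.mgrid[:d.shape[0],:d.shape[1]]
    P=np.stack([(u-cx)/fx*d,(v-cy)/fy*d,d],-1)@z['T'][:3,:3].T+z['T'][:3,3]; P[d==0]=np.nan
    return z['im'],P
def save(name,im): cv2.imwrite(f'pics/{name}.png',cv2.cvtColor(im,cv2.COLOR_RGB2BGR))
E
python3 - <<'E'
from h import *
a=shot('scene'); b=shot('side'); 
save('a',cv2.resize(a,(800,600)));save('b',b)
for n in('scene','side','wrist'): print(viewer.camera_params(n))
print(arm.get_obs())
E
```

```text
{'fx': 405.15533399365233, 'fy': 405.15533399365233, 'cx': 252.19734420020137, 'cy': 190.07341603617516, 'T': array([[-0.78936704,  0.4154027 , -0.45204012,  1.03625808],
       [ 0.61356361,  0.5086644 , -0.60398694,  0.65758938],
       [-0.02096109, -0.75412275, -0.6563989 ,  0.78700809],
       [ 0.        ,  0.        ,  0.        ,  1.        ]])}
{'fx': 415.78315423444496, 'fy': 415.78315423444496, 'cx': 254.5965925350444, 'cy': 199.45860464289112, 'T': array([[ 0.98895845, -0.07547121,  0.12753538,  0.33111581],
       [-0.14810836, -0.53245435,  0.83340043, -1.1720459 ],
       [ 0.00500904, -0.84308746, -0.53775315,  0.8330233 ],
       [ 0.        ,  0.        ,  0.        ,  1.        ]])}
{'fx': 311.13762280267474, 'fy': 311.13762280267474, 'cx': 253.21511916412027, 'cy': 191.10304783046928, 'hand_eye': array([[ 2.37993305e-04, -9.57177809e-01, -2.89500580e-01,
         7.41881989e-02],
       [ 9.99999839e-01,  7.85937220e-05,  5.62227198e-04,
         4.12339307e-04],
       [-5.15398469e-04, -2.89500667e-01,  9.57177673e-01,
        -1.42455762e-01],
       [ 0.00000000e+00,  0.00000000e+00,  0.00000000e+00,
         1.00000000e+00]])}
{'time': 0.1, 'q': array([-1.19029759e-01,  5.33260683e-02,  1.61418006e+00, -9.15453788e-06,
        1.47597925e+00, -1.18995548e-01]), 'dq': array([-0.00111848, -0.0012731 , -0.00364533,  0.00101795, -0.00119635,
       -0.00048539]), 'effort': array([ 6.14647306e-04, -3.94903493e+01, -3.71363103e+01, -4.52310599e-05,
        3.99340541e-03, -4.17574097e-05]), 'position': array([6.24431715e-01, 4.72155502e-05, 2.30150149e-01]), 'orientation': array([-3.13971224e+00, -2.15646502e-04,  1.57076279e+00]), 'contact_force': array([ 0.47382512,  0.22229127, -0.56841762]), 'wrist_torque': array([ 0.0059598 ,  0.03474775, -0.00676123]), 'finger_gap': 0.08543191282694902}
```

View pics/a.png

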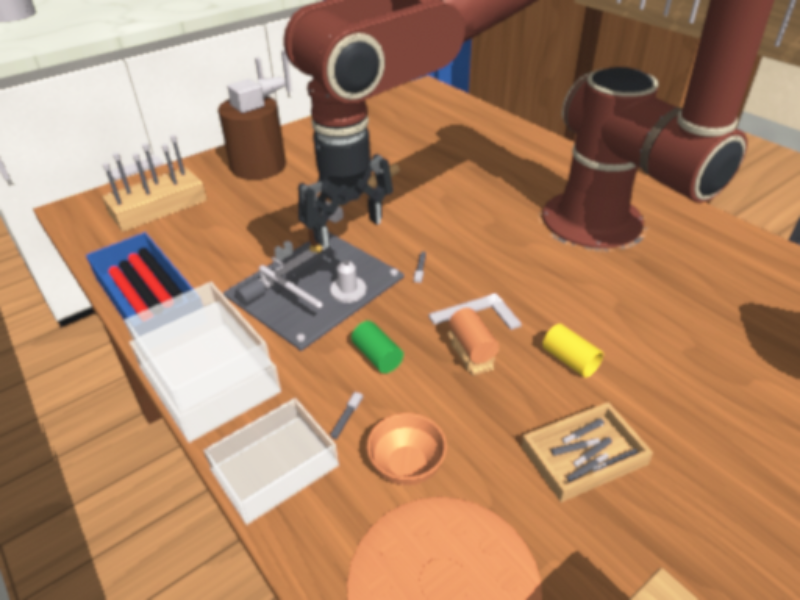

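View pics/b.png

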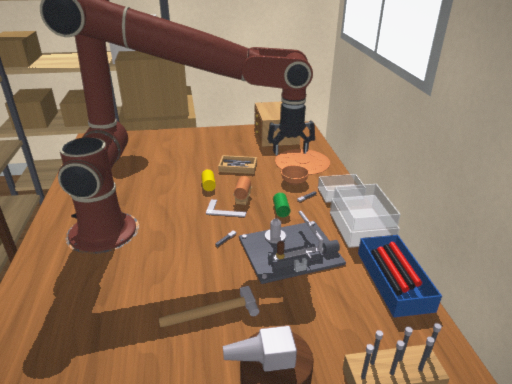

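Scene view (800x600): there are three beaker-like cylinders: green (377,347), yellow (573,350) and copper (473,337). The copper one lies on a wooden cradle, so it's the one meant. The stand is at about (320,285), with the post at (347,280). I'll check the copper one in an enlarged crop and measure its position.

Run:
```python
from h import *
im,P=load('scene')
def px(u,v): return P[int(v/1.5625),int(u/1.5625)].round(3)
for n,u,v in[('beaker',473,335),('green',377,347),('yellow',573,350),('posttop',347,268),('rest',290,288),('cradle end',478,365),('sq',495,298)]: print(n,px(u,v))
c1=cv2.resize(im[180:250,270:400],(780,420),interpolation=cv2.INTER_CUBIC)
c2=cv2.resize(im[140:230,130:270],(780,500),interpolation=cv2.INTER_CUBIC)
save('c',np.vstack([c1[:, :],c2])[:,:] if 0 else cv2.resize(np.vstack([c1,c2]),(510,600)))
hsv=cv2.cvtColor(im,cv2.COLOR_RGB2HSV)
r=P[170:240,270:330]; 
m=(r[...,2]>0.05); q=r[m]; q=q[np.linalg.norm(q[:,:2]-px(473,335)[:2],axis=1)<.07]
print(q.mean(0),q.max(0),q.min(0)); c=q[:,:2]-q[:,:2].mean(0); w,V=np.linalg.eigh(c.T@c); print(V[:,1],np.ptp(c@V[:,1]),np.ptp(c@V[:,0]))
```

```text
beaker [0.5   0.148 0.068]
green [0.624 0.055 0.045]
yellow [0.382 0.259 0.044]
posttop [ 0.561 -0.118  0.074]
rest [ 0.67 -0.14  0.07]
cradle end [0.505 0.169 0.018]
sq [0.353 0.056 0.005]
[0.49382379 0.1411345  0.06620177] [0.52182807 0.18384244 0.07646471] [0.45628066 0.08844527 0.0500583 ]
[0.21893646 0.97573912] 0.08924299644064043 0.05241934251914952
```

View pics/c.png

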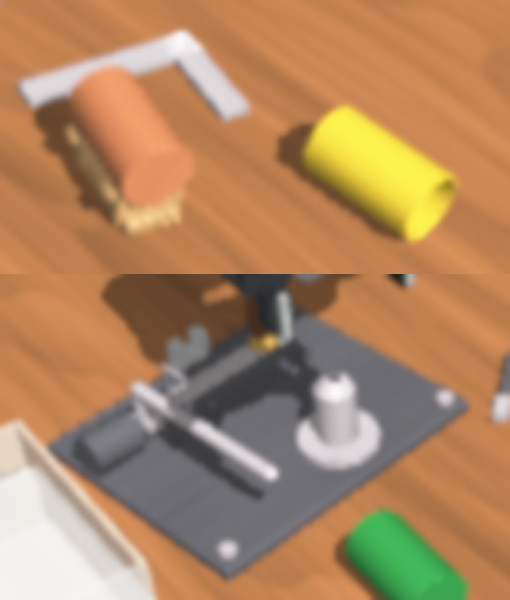

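The copper beaker's closed end faces +y (crop ~(155,180)), and its mouth points to -y. The handle and post are also visible. Next I'll look from above with the wrist camera.

```bash
python3 -m jog '[[[0.03,-0.03,-0.01],6.3,100],[[0.03,-0.035,0],6.3,100],[[0.03,-0.035,0],0,100],[[0.02,-0.02,0],0,100],[[0,0,0],0,100]]'
python3 - <<'E'
from h import *
im=shot('wrist'); im,P=load('wrist'); save('d',im); print(arm.get_obs()['position'],arm.get_obs()['orientation'])
m=(P[...,2]>.055)&(np.hypot(P[...,0]-.494,P[...,1]-.141)<.07); q=P[m]
c=q[:,:2]
r=cv2.minAreaRect((c*1000).astype(np.float32)); print(r, q[:,2].max(), np.percentile(q[:,2],95), len(q))
E
```

```text
time: 0.6
position: [0.5161, 0.1276, 0.2364]
orientation: [-3.133, 0.001, 1.338]
contact_force: [0.5, 0.2, 0.7]
finger_gap: 0.0857
[0.51687524 0.12659523 0.23638903] [-3.13340797e+00  1.81458082e-03  1.33700151e+00]
((501.2453308105469, 129.3518524169922), (85.17293548583984, 119.17091369628906), 72.87129974365234) 0.3319659772089181 0.32653203210717957 31719
```

View pics/d.png

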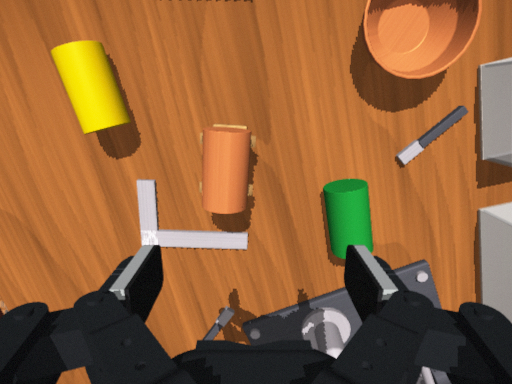

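Run:
```python
from h import *
for n in('wrist','scene'):
    im,P=load(n)
    m=(P[...,2]>.052)&(P[...,2]<.09)&(np.hypot(P[...,0]-.494,P[...,1]-.141)<.07); q=P[m]
    r=cv2.minAreaRect((q[:,:2]*1000).astype(np.float32)); print(r, np.percentile(q[:,2],[50,95]), len(q))
im,P=load('wrist'); print(P[168,227],P[130,227],P[208,227], P[323,325],P[276,423], P[327,249])
```

```text
((485.4809265136719, 134.18637084960938), (85.20758819580078, 49.71748352050781), 73.01224517822266) [0.07052892 0.0738214 ] 3787
((487.0855407714844, 137.20504760742188), (87.02891540527344, 49.340511322021484), 71.05777740478516) [0.06893777 0.07418234] 525
[0.49102254 0.13972224 0.07367058] [0.49839957 0.17457335 0.05418312] [0.47994904 0.09806184 0.07240155] [ 0.5592157  -0.11044243  0.02326258] [ 0.69716175 -0.07068304  0.01789614] [ 0.45395695 -0.10259102  0.01234491]
```

```bash
python3 -m jog '[[[0.014,-0.031,0.03],4,100],[[0,0,0.04],0,100],[[0,0,0.04],0,100],[[0,0,0],0,100],[[0,0,0],0,100]]'
cat >> h.py <<'E'
def to(x,y,z,yaw=None):
    o=arm.get_obs(); p=o['position']; w=o['orientation'][2]; t=w if yaw is None else np.radians(yaw)
    d=np.array([x,y,z])-p; print('pos',p.round(4),'yaw',np.degrees(w).round(2),'gap',round(o['finger_gap'],4),'F',o['contact_force'].round(1),'t',o['time'])
    print('tool shift',(d[:2]@[np.cos(w),np.sin(w)]).round(4),(d[:2]@[np.sin(w),-np.cos(w)]).round(4),(-d[2]).round(4),'turn',np.degrees(w-t).round(2))
E
python3 - <<'E'
from h import *
to(.491,.152,.029,72.5)
E
```

```text
time: 1.15
position: [0.4926, 0.1446, 0.126]
orientation: [-3.139, 0.002, 1.261]
contact_force: [-0.2, 0.4, 0.9]
finger_gap: 0.0851
pos [0.4926 0.1446 0.126 ] yaw 72.23 gap 0.0851 F [-0.2  0.4  0.9] t 1.15
tool shift 0.0065 -0.0038 0.097 turn -0.27
```

```bash
python3 -m jog '[[[0.0065,-0.004,0.03],0,100],[[0,0,0.04],0,100],[[0,0,0.022],0,100],[[0,0,0.004],0,100],[[0,0,0],0,100]]'
python3 - <<'E'
from h import *
to(.491,.152,.027,72.5)
E
```

```text
time: 1.65
position: [0.5031, 0.1509, 0.0404]
orientation: [3.125, -0.006, 1.257]
contact_force: [0.1, 0.5, 0.9]
finger_gap: 0.0854
pos [0.5031 0.1509 0.0404] yaw 71.99 gap 0.0854 F [0.1 0.5 0.9] t 1.65
tool shift -0.0027 -0.0118 0.0134 turn -0.51
```

```bash
python3 -m jog '[[[-0.003,-0.012,0.012],0,100],[[0,0,0],0,100],[[0,0,0],0,100]]'
python3 - <<'E'
from h import *
to(.491,.152,.027,72.5)
E
```

```text
time: 1.95
position: [0.4942, 0.152, 0.0328]
orientation: [3.117, -0.01, 1.256]
contact_force: [0.2, -0.2, -0.2]
finger_gap: 0.0855
pos [0.4942 0.152  0.0328] yaw 71.96 gap 0.0855 F [ 0.2 -0.2 -0.2] t 1.95
tool shift -0.001 -0.0031 0.0058 turn -0.54
```

```bash
python3 -m jog '[[[-0.001,-0.003,0.005],0,100],[[0,0,0],0,50],[[0,0,0],0,50],[[0,0,0],0,40],[[0,0,0],0,40],[[0,0,0],0,40],[[0,0,0],0,40],[[0,0,0],0,40]]' 20
python3 - <<'E'
from h import *
to(.491,.152,.027,72.5)
E
```

```text
time: 2.75
position: [0.4914, 0.154, 0.0361]
orientation: [3.122, -0.011, 1.257]
contact_force: [-0.2, 1.2, -2.0]
finger_gap: 0.0491
pos [0.4914 0.154  0.0361] yaw 72.03 gap 0.0491 F [-0.2  1.2 -2. ] t 2.75
tool shift -0.002 0.0003 0.0091 turn -0.47
```

```bash
python3 -m jog '[[[0,0,-0.02],0,30],[[0,0,-0.02],0,30],[[0,0,-0.03],0,30],[[0,0,-0.03],0,30],[[0,0,0],0,30]]'
python3 - <<'E'
from h import *
to(.491,.152,.127,72.5)
a=shot('scene');b=shot('side')
c=cv2.resize(a[130:260,250:380],(390,390),interpolation=cv2.INTER_CUBIC); d=cv2.resize(b[110:240,180:310],(390,390),interpolation=cv2.INTER_CUBIC)
save('e',np.hstack([c,d]))
E
```

```text
time: 3.25
position: [0.4863, 0.1531, 0.1346]
orientation: [3.129, -0.008, 1.257]
contact_force: [0.9, -0.2, -0.7]
finger_gap: 0.0492
pos [0.4863 0.1531 0.1346] yaw 72.01 gap 0.0492 F [ 0.9 -0.2 -0.7] t 3.25
tool shift 0.0004 0.0048 0.0076 turn -0.49
```

View pics/e.png

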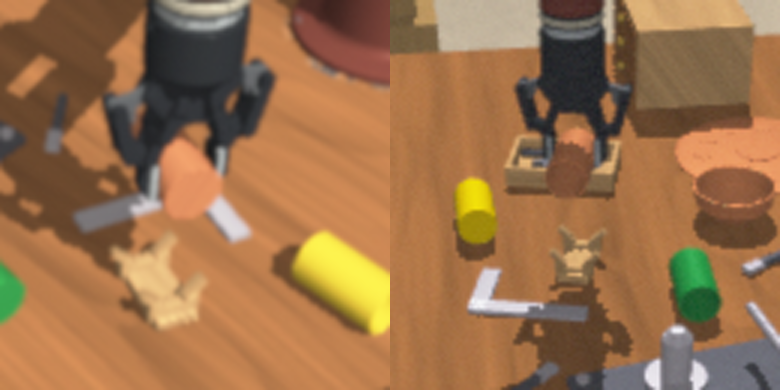

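```bash
cat >> h.py <<'E'
def beaker(n):
    """cylinder axis of copper points near the gripper, from one camera"""
    from scipy.optimize import least_squares
    im,P=load(n); h=cv2.cvtColor(im,cv2.COLOR_RGB2HSV); p=arm.get_obs()['position']
    m=(h[...,0]<16)&(h[...,1]>100)&(np.linalg.norm(P-(p+[0,0,.019]),axis=-1)<.08)&(P[...,2]>.025)
    m=cv2.erode(m.astype(np.uint8),np.ones((3,3)))>0
    q=P[m]; best=None
    w=arm.get_obs()['orientation'][2]; ax=np.array([np.cos(w),np.sin(w),0])
    def f(s):
        a=ax*np.cos(s[0])+np.array([0,0,1])*np.sin(s[0]); e=q-s[1:4]; r=np.linalg.norm(e-np.outer(e@a,a),axis=1)
        return np.minimum(abs(r-.0255),abs(e@a-s[4]))+1e-3*abs(s[1:4]-q.mean(0)).sum()
    for t in np.radians([0,20,40,60,80]):
        s=least_squares(f,[t,*(p+[0,0,.019]),.03],loss='soft_l1',f_scale=.002)
        if best is None or s.cost<best.cost: best=s
    a=ax*np.cos(best.x[0])+np.array([0,0,1])*np.sin(best.x[0])
    print(n,len(q),'tilt deg (90=mouth down)',np.degrees(best.x[0]).round(1),'extent along axis',np.percentile((q-(p+[0,0,.019]))@a,[1,99]).round(3),'rms',np.sqrt((best.fun**2).mean()).round(4),'z',q[:,2].min().round(3),q[:,2].max().round(3))
E
python3 - <<'E'
from h import *
beaker('scene');beaker('side')
E
```

```text
scene 339 tilt deg (90=mouth down) 0.2 extent along axis [-0.013  0.028] rms 0.0011 z 0.128 0.202
side 217 tilt deg (90=mouth down) -0.9 extent along axis [-0.064  0.016] rms 0.0022 z 0.118 0.175
```

Run:
```python
from h import *
o=arm.get_obs(); w=o['orientation'][2]; a=np.array([np.cos(w),np.sin(w)]); b=np.array([np.sin(w),-np.cos(w)])
for n in('scene','side'):
    im,P=load(n); h=cv2.cvtColor(im,cv2.COLOR_RGB2HSV)
    g=o['position']+[0,0,.019]
    e=P-g; s=e[...,:2]@a; l=e[...,:2]@b
    m=(h[...,0]<16)&(h[...,1]>100)&(abs(l)<.024)&(abs(s)<.09)&(abs(e[...,2])<.08)
    print(n,m.sum())
    for k in np.arange(-.09,.06,.01):
        mm=m&(s>=k)&(s<k+.01)
        if mm.sum()>3: print(k.round(3),mm.sum(),np.percentile(e[...,2][mm],[2,50,98]).round(3))
```

```text
scene 438
-0.06 6 [0.019 0.022 0.025]
-0.05 9 [0.015 0.017 0.021]
-0.03 7 [0.017 0.02  0.023]
-0.02 17 [0.015 0.022 0.026]
-0.01 40 [0.009 0.023 0.034]
-0.0 51 [0.011 0.022 0.025]
0.01 63 [0.013 0.023 0.064]
0.02 245 [-0.023  0.004  0.025]
side 279
-0.07 26 [-0.026 -0.014  0.022]
-0.06 42 [-0.027  0.012  0.024]
-0.05 31 [-0.027 -0.013  0.022]
-0.04 33 [-0.027  0.009  0.023]
-0.03 32 [-0.028 -0.013  0.022]
-0.02 33 [-0.028  0.014  0.056]
-0.01 37 [-0.028  0.012  0.044]
-0.0 24 [-0.026  0.015  0.031]
0.01 18 [-0.028  0.015  0.022]
```

The beaker is gripped level, with its closed end 27 mm ahead of the pads. Tool turns are only about z, so I'll tilt it by levering the closed end on the rest bar, then push its mouth against the post. First I need to measure the stand.

```bash
python3 -m jog '[[[0,0,-0.03],0,30],[[-0.03,0.01,-0.03],0,30],[[-0.04,0.015,-0.03],0,30],[[-0.04,0.015,-0.02],0,30],[[-0.04,0.015,0],0,30],[[-0.04,0.015,0],0,30],[[-0.04,0.015,0],0,30],[[-0.03,0.015,0],0,30]]' 40
python3 -m jog '[[[0,0,0],8,30],[[0,0,0],8,30],[[0,0,0],8,30],[[0,0,0],8,30],[[0,0,0],8,30],[[0,0,0],8,30],[[0,0,0],8,30],[[0,0,0],8,30]]'
python3 - <<'E'
from h import *
to(.49,-.13,.25,7.5)
E
```

```text
time: 4.15
position: [0.4903, -0.1317, 0.2207]
orientation: [-3.116, 0.004, 1.266]
contact_force: [0.2, 0.8, -2.0]
finger_gap: 0.0488
time: 4.95
position: [0.4809, -0.1342, 0.1942]
orientation: [-3.117, 0.059, 0.095]
contact_force: [0.1, 0.2, -1.6]
finger_gap: 0.049
pos [ 0.4809 -0.1342  0.1942] yaw 5.42 gap 0.049 F [ 0.1  0.2 -1.6] t 4.95
tool shift 0.0095 -0.0033 -0.0558 turn -2.08
```

```bash
python3 -m jog '[[[0.01,-0.003,-0.04],0,30],[[0,0,-0.02],0,30],[[0,0,0],0,30]]'
python3 - <<'E'
from h import *
im=shot('wrist'); im,P=load('wrist'); shot('side'); shot('scene'); to(.49,-.13,.25,7.5)
c=cv2.resize(im,(768,576),interpolation=cv2.INTER_CUBIC); save('f',c); np.save('/tmp/standP.npy',P); print(arm.get_obs()['orientation'])
E
```

```text
time: 5.25
position: [0.49, -0.1295, 0.2426]
orientation: [-3.107, 0.077, 0.092]
contact_force: [-0.1, 0.2, -2.2]
finger_gap: 0.049
pos [ 0.4887 -0.1291  0.2403] yaw 5.27 gap 0.0488 F [-1.4  0.1 -1.8] t 5.4
tool shift 0.0012 0.001 -0.0097 turn -2.23
[-3.10519654  0.08020705  0.09204602]
```

View pics/f.png

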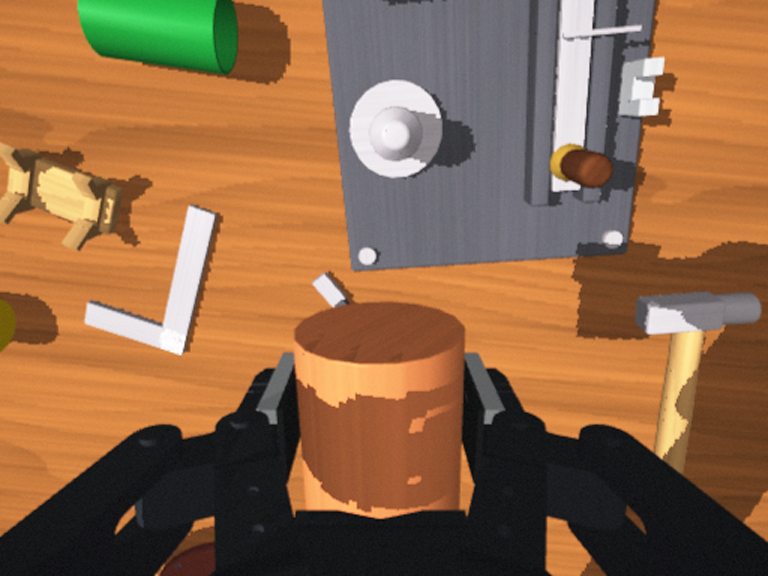

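The wrist view (768x576) shows the post at (396,135), handle (590,168), pointer tab (605,30), fork slot (638,88), and the closed end facing forward at (380,330).

Run:
```python
from h import *
from scipy.optimize import least_squares
im,P=load('wrist')
def reg(u0,u1,v0,v1,z0,z1):
    R=P[int(v0/1.5):int(v1/1.5),int(u0/1.5):int(u1/1.5)].reshape(-1,3); return R[(R[:,2]>z0)&(R[:,2]<z1)]
f=reg(340,450,75,182,.015,.026)
(c,r)=cv2.minEnclosingCircle((f[:,:2]*1000).astype(np.float32)); print('flange',c,r,np.median(f[:,2]))
t=reg(375,420,110,160,.074,.09); print('posttop',t.mean(0),len(t))
h=reg(550,620,140,195,.080,.1); print('handle top',h.mean(0),len(h),h[:,2].max())
k=reg(560,650,20,40,.03,.06)
pm=k[k[:,1]<np.percentile(k[:,1],20)]; print('pointer end pts',pm.mean(0),k.mean(0),len(k), k[:,1].min())
m1=reg(620,668,50,80,.036,.06);m2=reg(620,668,92,122,.036,.06); print('prongs',m1.mean(0),m2.mean(0))
l=reg(558,566,110,170,.0,.1)
for (u,v) in [(326,20),(340,140),(352,255),(560,60),(583,150)]: pass
# plate left edge & bottom edge
pl=(abs(P[...,2]-.012)<.005)
E1=[];
for v in list(range(3,160,4)):
    row=im[v].astype(int); sat=row.max(1)-row.min(1)
    us=np.where((sat<25)&pl[v])[0]; us=us[(us>205)&(us<260)]
    if len(us): E1.append(P[v,us.min(),:2])
E1=np.array(E1); d=cv2.fitLine(E1.astype(np.float32),cv2.DIST_HUBER,0,1e-3,1e-3).ravel(); print('left edge yaw',np.degrees(np.arctan2(d[1],d[0])),d,len(E1))
E2=[]
for u in range(245,410,4):
    col=im[:,u].astype(int); sat=col.max(1)-col.min(1); vs=np.where((sat<25)&pl[:,u])[0]; vs=vs[(vs>140)&(vs<182)]
    if len(vs): E2.append(P[vs.max(),u,:2])
E2=np.array(E2);d=cv2.fitLine(E2.astype(np.float32),cv2.DIST_HUBER,0,1e-3,1e-3).ravel(); print('near edge',np.degrees(np.arctan2(d[1],d[0])),d)
im,P=load('side')
m=(P[...,2]>.06)&(P[...,2]<.082)&(abs(P[...,0]-.6)<.13)&(abs(P[...,1]+.12)<.11)
v,u=np.where(m); 
n,lab,st,cen=cv2.connectedComponentsWithStats(m.astype(np.uint8))
for i in range(1,n):
    if st[i,4]>5:
        q=P[lab==i]; print(st[i],q.min(0).round(3),q.max(0).round(3),q.mean(0).round(3))
```

```text
flange (557.9252319335938, -126.893310546875) 33.996788024902344 0.01997016887370201
posttop [ 0.55829549 -0.12703515  0.07810618] 572
handle top [ 0.54938691 -0.24818786  0.08647995] 469 0.08967603002047908
pointer end pts [ 0.63259657 -0.26335385  0.03945189] [ 0.63164012 -0.24513178  0.03756922] 551 -0.2741037243253961
prongs [ 0.61222945 -0.28432891  0.0446832 ] [ 0.58867109 -0.2885308   0.04460958]
left edge yaw 9.779419 [ 0.985469    0.16985552  0.5600741  -0.08216241] 40
near edge -80.412155 [ 0.1665595  -0.9860314   0.4641611  -0.21309829]
[299 211  23  30 132] [ 0.645 -0.229  0.061] [ 0.68  -0.074  0.072] [ 0.661 -0.157  0.067]
[270 218  11  10  75] [ 0.54  -0.147  0.061] [ 0.572 -0.122  0.081] [ 0.555 -0.135  0.071]
```

```bash
python3 -m jog '[[[0.035,0,-0.003],-4.4,30],[[0.04,0.01,0],0,30],[[0.04,0.02,0.02],0,30],[[0.02,0.02,0.04],0,30],[[0,0,0.03],0,30],[[0,0,0],0,30]]'
cat >> h.py <<'E'
C=np.array([.558,-.127]); YAW=9.7; X=np.array([np.cos(np.radians(9.7)),np.sin(np.radians(9.7))]); Y=np.array([-X[1],X[0]])
def st(sx,sy,z):
    o=arm.get_obs(); d=o['position'][:2]-C; print('stand x,y of TCP',(d@X).round(4),(d@Y).round(4),'ori',np.degrees(o['orientation']).round(1)); to(*(C+sx*X+sy*Y),z,YAW)
E
python3 - <<'E'
from h import *
st(.072,-.055,.085)
E
```

```text
time: 6.0
position: [0.6221, -0.1548, 0.1252]
orientation: [-3.093, 0.088, 0.172]
contact_force: [-1.4, 0.1, -2.2]
finger_gap: 0.0488
stand x,y of TCP 0.0585 -0.0382 ori [-177.2    5.     9.9]
pos [ 0.6221 -0.1548  0.1252] yaw 9.87 gap 0.0488 F [-1.4  0.1 -2.2] t 6.0
tool shift 0.0135 0.0168 0.0402 turn 0.17
```

```bash
python3 -m jog '[[[0.013,0.017,0.015],0,30],[[0.003,0,0.02],0,30],[[0,0,0],0,30]]' 20
python3 - <<'E'
from h import *
st(.072,-.055,.085)
E
```

```text
time: 6.3
position: [0.6357, -0.1674, 0.0858]
orientation: [-3.09, 0.092, 0.173]
contact_force: [-1.2, 0.2, -2.2]
finger_gap: 0.0486
stand x,y of TCP 0.0698 -0.0529 ori [-177.1    5.3    9.9]
pos [ 0.6357 -0.1674  0.0858] yaw 9.89 gap 0.0486 F [-1.2  0.2 -2.2] t 6.3
tool shift 0.0022 0.0021 0.0008 turn 0.19
```

```bash
python3 -m jog '[[[0.002,0,0.006],0,30],[[0,0,0.006],0,30],[[0,0,0.006],0,30],[[0,0,0],0,30]]'
python3 - <<'E'
from h import *
st(.072,-.055,.06)
E
```

```text
time: 6.7
position: [0.6371, -0.1667, 0.0712]
orientation: [-3.093, 0.087, 0.173]
contact_force: [-0.3, 0.3, -1.5]
finger_gap: 0.0483
stand x,y of TCP 0.0712 -0.0524 ori [-177.2    5.     9.9]
pos [ 0.6371 -0.1667  0.0712] yaw 9.89 gap 0.0483 F [-0.3  0.3 -1.5] t 6.7
tool shift 0.0007 0.0026 0.0112 turn 0.19
```

```bash
python3 -m jog '[[[-0.001,0,0.006],0,30],[[-0.001,0,0.006],0,30],[[0,0,0.001],0,30]]'
python3 - <<'E'
from h import *
st(.067,-.055,.06)
a=shot('scene');b=shot('side')
c=cv2.resize(a[120:250,130:260],(390,390),interpolation=cv2.INTER_CUBIC); d=cv2.resize(b[160:290,230:360],(390,390),interpolation=cv2.INTER_CUBIC)
save('g',np.hstack([c,d]))
E
```

```text
time: 7.0
position: [0.6345, -0.1668, 0.0593]
orientation: [-3.095, 0.085, 0.173]
contact_force: [-0.5, 1.1, -1.9]
finger_gap: 0.0491
stand x,y of TCP 0.0687 -0.0521 ori [-177.3    4.9    9.9]
pos [ 0.6345 -0.1668  0.0593] yaw 9.9 gap 0.0491 F [-0.5  1.1 -1.9] t 7.0
tool shift -0.0017 0.0029 -0.0007 turn 0.2
```

View pics/g.png

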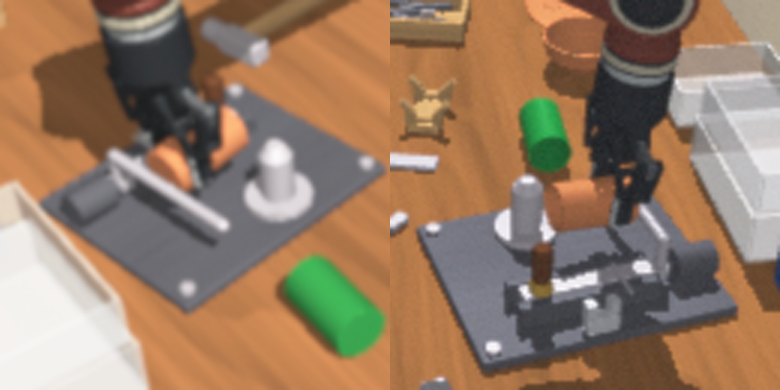

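```bash
cat >> h.py <<'E'
def prof(n,lo=-.08,hi=.13,yc=-.053,cop=True,hw=.022):
    im,P=load(n); h=cv2.cvtColor(im,cv2.COLOR_RGB2HSV)
    d=P[...,:2]-C; sx=d@X; sy=d@Y; z=P[...,2]
    m=(abs(sy-yc)<hw)&(z>.022)&(z<.14)
    m&=((h[...,0]<16)&(h[...,1]>100)) if cop else ((h[...,1]<60)&(h[...,2]>100))
    print(n,'copper' if cop else 'grey')
    for k in np.arange(lo,hi,.01):
        mm=m&(sx>=k)&(sx<k+.01)
        if mm.sum()>3: print(k.round(3),mm.sum(),np.percentile(z[mm],[2,50,98]).round(3))
E
python3 - <<'E'
from h import *
prof('scene');prof('side');prof('scene',cop=False,lo=.08);prof('scene',cop=False,lo=.08,yc=0)
E
```

```text
scene copper
0.01 23 [0.09  0.1   0.103]
0.02 13 [0.085 0.095 0.1  ]
0.06 4 [0.089 0.093 0.097]
0.07 21 [0.087 0.096 0.098]
0.08 33 [0.088 0.093 0.098]
0.09 68 [0.07  0.084 0.097]
side copper
-0.0 22 [0.054 0.078 0.104]
0.01 62 [0.054 0.078 0.103]
0.02 34 [0.056 0.097 0.103]
0.03 33 [0.074 0.098 0.102]
0.04 27 [0.073 0.096 0.1  ]
0.05 27 [0.084 0.096 0.099]
0.06 22 [0.086 0.096 0.099]
0.08 5 [0.065 0.096 0.097]
scene grey
0.09 16 [0.061 0.067 0.07 ]
0.1 44 [0.061 0.068 0.071]
scene grey
0.08 11 [0.071 0.085 0.099]
0.09 7 [0.066 0.069 0.07 ]
0.1 47 [0.063 0.068 0.071]
```

The beaker is still level. Its closed end slid down just short of the bar (scene crop ~(165,165)). I'll raise it, move it further over the bar and lower again.

```bash
python3 -m jog '[[[-0.003,0,-0.02],0,30],[[0,0,-0.02],0,30],[[0.01,0,-0.006],0,30],[[0.006,0,0],0,30],[[0,0,0],0,30]]'
python3 - <<'E'
from h import *
st(.081,-.055,.06)
E
```

```text
time: 7.6
position: [0.6528, -0.1658, 0.1046]
orientation: [-3.094, 0.085, 0.173]
contact_force: [0.6, 0.2, -1.6]
finger_gap: 0.0489
stand x,y of TCP 0.0869 -0.0542 ori [-177.3    4.9    9.9]
pos [ 0.6528 -0.1658  0.1046] yaw 9.89 gap 0.0489 F [ 0.6  0.2 -1.6] t 7.6
tool shift -0.0059 0.0008 0.0446 turn 0.19
```

```bash
python3 -m jog '[[[-0.006,0,0.01],0,30],[[-0.002,0,0.008],0,30],[[0,0,0.004],0,30],[[-0.002,0,0.005],0,30],[[-0.002,0,0.005],0,30],[[0,0,0],0,30]]'
python3 - <<'E'
from h import *
st(.067,-.055,.068)
shot('scene');shot('side');prof('scene');prof('side')
E
```

```text
time: 8.2
position: [0.6405, -0.1673, 0.0808]
orientation: [-3.096, 0.079, 0.173]
contact_force: [-0.9, -0.3, -1.4]
finger_gap: 0.0487
stand x,y of TCP 0.0745 -0.0536 ori [-177.4    4.5    9.9]
pos [ 0.6405 -0.1673  0.0808] yaw 9.91 gap 0.0487 F [-0.9 -0.3 -1.4] t 8.2
tool shift -0.0075 0.0013 0.0128 turn 0.21
scene copper
0.01 14 [0.1   0.117 0.125]
0.02 23 [0.109 0.118 0.124]
0.03 11 [0.107 0.113 0.119]
0.06 5 [0.118 0.118 0.121]
0.07 6 [0.115 0.117 0.119]
0.08 25 [0.109 0.116 0.121]
0.09 104 [0.078 0.099 0.118]
0.1 27 [0.098 0.108 0.118]
side copper
0.01 53 [0.075 0.095 0.123]
0.02 57 [0.074 0.096 0.123]
0.03 25 [0.096 0.119 0.123]
0.04 28 [0.112 0.118 0.123]
0.05 28 [0.093 0.118 0.121]
0.06 25 [0.108 0.118 0.122]
0.07 11 [0.112 0.118 0.119]
0.09 4 [0.116 0.117 0.119]
```

```bash
python3 -m jog '[[[0.002,0,0.005],0,30],[[0,0,0.005],0,30],[[0,0,0.003],0,30],[[0,0,0],0,30]]'
python3 - <<'E'
from h import *
st(.067,-.055,.068)
shot('scene');shot('side');prof('scene');prof('side')
E
```

```text
time: 8.7
position: [0.641, -0.1673, 0.0812]
orientation: [-3.095, 0.084, 0.174]
contact_force: [-1.1, 0.5, -1.3]
finger_gap: 0.0489
stand x,y of TCP 0.075 -0.0537 ori [-177.3    4.8    9.9]
pos [ 0.641  -0.1673  0.0812] yaw 9.95 gap 0.0489 F [-1.1  0.5 -1.3] t 8.7
tool shift -0.008 0.0013 0.0132 turn 0.25
scene copper
0.01 13 [0.096 0.119 0.125]
0.02 28 [0.1   0.119 0.126]
0.03 15 [0.093 0.115 0.122]
0.06 6 [0.118 0.12  0.121]
0.07 4 [0.117 0.118 0.119]
0.08 26 [0.107 0.117 0.12 ]
0.09 91 [0.077 0.099 0.119]
0.1 41 [0.091 0.108 0.117]
side copper
0.01 48 [0.075 0.092 0.125]
0.02 55 [0.075 0.105 0.124]
0.03 30 [0.082 0.119 0.124]
0.04 24 [0.105 0.12  0.123]
0.05 23 [0.107 0.118 0.122]
0.06 28 [0.106 0.118 0.121]
0.07 10 [0.115 0.119 0.121]
0.09 4 [0.117 0.117 0.119]
```

```bash
python3 -m jog '[[[0,0,0.015],0,30]]';python3 -m jog '[[[0,0,0.02],0,30]]'
python3 - <<'E'
from h import *
st(.067,-.055,.068)
shot('scene');prof('scene')
E
```

```text
time: 8.9
position: [0.6406, -0.1674, 0.0736]
orientation: [-3.095, 0.084, 0.174]
contact_force: [-22.0, 4.9, 48.7]
finger_gap: 0.0488
time: 9.0
position: [0.6389, -0.1687, 0.0632]
orientation: [-3.097, 0.089, 0.175]
contact_force: [-7.6, -7.8, 5.3]
finger_gap: 0.0489
stand x,y of TCP 0.0727 -0.0548 ori [-177.5    5.1   10. ]
pos [ 0.6389 -0.1687  0.0632] yaw 10.04 gap 0.0489 F [-7.6 -7.8  5.3] t 9.0
tool shift -0.0057 0.0002 -0.0048 turn 0.34
scene copper
-0.0 12 [0.082 0.094 0.098]
0.01 35 [0.075 0.095 0.1  ]
0.02 23 [0.068 0.095 0.101]
0.03 12 [0.066 0.091 0.097]
0.06 6 [0.105 0.106 0.107]
0.08 42 [0.087 0.105 0.112]
0.09 98 [0.072 0.086 0.107]
```

```bash
cat >> h.py <<'E'
def tilt():
    """fit capped cylinder to copper pts from scene+side: tilt, axis pt wrt TCP, closed-end coord"""
    from scipy.optimize import least_squares
    o=arm.get_obs(); p=o['position']; w=o['orientation'][2]; ax=np.array([np.cos(w),np.sin(w),0]); ay=np.array([-np.sin(w),np.cos(w),0]); Q=[]
    for n in('scene','side','wrist'):
        try: im,P=load(n)
        except Exception: continue
        h=cv2.cvtColor(im,cv2.COLOR_RGB2HSV); e=P-p
        m=(h[...,0]<16)&(h[...,1]>100)&(abs(e@ax)<.09)&(abs(e@ay)<.028)&(e[...,2]>-.06)&(e[...,2]<.075)&(P[...,2]>.024)
        e=np.stack([e@ax,e@ay,e[...,2]],-1)[cv2.erode(m.astype(np.uint8),np.ones((2,2)))>0]
        if len(e): Q.append(e)
    q=np.vstack(Q); best=None
    def f(s):
        a=np.array([np.cos(s[0]),0,np.sin(s[0])]); nrm=np.array([-np.sin(s[0]),0,np.cos(s[0])]); e=q-[0,s[3],.019]
        u=e@a-s[1]; v=e@nrm-s[2]; r=np.hypot(v,e[:,1])-.0255
        # capped cylinder SDF, centre u=0, half length 42.5
        du=abs(u)-.0425; return np.where((r>0)|(du>0),np.hypot(np.maximum(r,0),np.maximum(du,0)),np.maximum(r,du))
    for t in np.radians(np.arange(-10,100,15)):
        s=least_squares(f,[t,-.01,0,0],loss='soft_l1',f_scale=.002)
        if best is None or s.cost<best.cost: best=s
    s=best.x; print('tilt',np.degrees(s[0]).round(1),'mid along axis from grasp pt',s[1].round(4),'normal off',s[2].round(4),'lateral',s[3].round(4),'med err',np.median(abs(f(s))).round(4),len(q))
E
python3 - <<'E'
from h import *
import os
os.remove('/tmp/wrist.npz') if os.path.exists('/tmp/wrist.npz') else 0
shot('side'); tilt(); shot('wrist'); tilt(); st(0,0,0)
E
```

```text
tilt 7.8 mid along axis from grasp pt -0.021 normal off 0.005 lateral 0.0003 med err 0.0017 503
tilt 8.3 mid along axis from grasp pt -0.0225 normal off 0.0022 lateral -0.0013 med err 0.0003 13495
stand x,y of TCP 0.0723 -0.0526 ori [-177.3    4.9   10. ]
pos [ 0.6381 -0.1667  0.0525] yaw 9.96 gap 0.049 F [ 0.6 -0.4 -2.4] t 9.15
tool shift -0.0721 -0.0529 0.0525 turn 0.26
```

```bash
python3 -m jog '[[[-0.006,0,-0.02],0,30],[[0,0,-0.04],0,30],[[0,0,-0.04],0,30],[[0,0,-0.01],0,30]]' 40
python3 - <<'E'
from h import *
for n in('scene','side'):
    shot(n)
    im,P=load(n); h=cv2.cvtColor(im,cv2.COLOR_RGB2HSV); d=P[...,:2]-C; sx=d@X; sy=d@Y; z=P[...,2]
    m=(sx>.085)&(sx<.115)&(z>.055)&(z<.074)&(abs(sy)<.11)&(h[...,1]<70)
    print(n,m.sum(),'y',np.percentile(sy[m],[0,2,98,100]).round(3),'x',np.percentile(sx[m],[2,50,98]).round(3),'z',np.percentile(z[m],[2,98]).round(3))
    m=(h[...,0]>45)&(h[...,0]<80)&(h[...,1]>120)&(z<.06)&(abs(sy-.17)<.09)&(abs(sx-.1)<.09); print('green x',np.percentile(sx[m],[1,99]).round(3),'y',np.percentile(sy[m],[1,99]).round(3))
st(.1,.09,.13)
E
```

```text
time: 9.55
position: [0.638, -0.1689, 0.1524]
orientation: [-3.084, 0.097, 0.175]
contact_force: [0.8, -0.1, -0.4]
finger_gap: 0.0489
scene 192 y [-0.109 -0.108  0.042  0.043] x [0.097 0.104 0.108] z [0.061 0.071]
green x [0.061 0.113] y [0.111 0.199]
side 122 y [-0.109 -0.108  0.03   0.035] x [0.092 0.096 0.103] z [0.06  0.072]
green x [0.048 0.103] y [0.11  0.191]
stand x,y of TCP 0.0704 -0.054 ori [-176.6    5.8   10. ]
pos [ 0.6365 -0.1683  0.1493] yaw 10.01 gap 0.0489 F [-0.3  1.1 -1.5] t 9.65
tool shift 0.0304 -0.1438 0.0193 turn 0.31
```

```bash
python3 -m jog '[[[0.01,-0.04,-0.01],-8.2,30],[[0.005,-0.045,-0.003],-8.2,30],[[-0.005,-0.04,-0.003],-8.2,30],[[-0.005,-0.01,-0.003],-8.2,30],[[0,0,-0.003],-8.2,30],[[0,0,-0.003],-8.2,30],[[0,0,-0.003],-8.2,30],[[0,0,-0.003],-8.2,30]]'
python3 -m jog '[[[0,0,-0.003],-8.2,30],[[0,0,-0.003],-8.2,30],[[0,0,-0.003],-8.2,30],[[0,0,0],0,30]]'
python3 - <<'E'
from h import *
import h
h.YAW=99.7
shot('scene');shot('side');shot('wrist');tilt()
st(.1,.083,.13)
E
```

```text
time: 10.45
position: [0.5876, -0.0371, 0.1592]
orientation: [-2.985, -0.019, 1.357]
contact_force: [0.5, 0.8, -2.4]
finger_gap: 0.0488
time: 10.85
position: [0.5821, -0.0356, 0.1526]
orientation: [-2.99, -0.094, 1.799]
contact_force: [-0.7, -0.4, -2.5]
finger_gap: 0.0485
tilt 18.8 mid along axis from grasp pt -0.0265 normal off 0.0005 lateral -0.0032 med err 0.0004 14444
stand x,y of TCP 0.0393 0.0859 ori [-171.3   -5.3  102.9]
pos [ 0.5822 -0.0357  0.1534] yaw 102.93 gap 0.0489 F [-0.3  0.3 -0.7] t 11.0
tool shift -0.0063 0.0605 0.0234 turn 3.23
```

```bash
python3 -m jog '[[[-0.003,0.03,0],1.6,30],[[-0.003,0.03,0],1.6,30]]'; python3 -m jog '[[[0,0,0],0,30],[[0,0,0],0,30]]'; python3 -m jog '[[[0,0,0.02],0,30]]';python3 -m jog '[[[0,0,0],0,30]]'
python3 - <<'E'
from h import *
import h
h.YAW=99.7
shot('scene');shot('side');shot('wrist');tilt()
st(.1,.083,.07)
E
```

```text
time: 11.2
position: [0.6399, -0.0283, 0.1423]
orientation: [-2.982, -0.084, 1.733]
contact_force: [1.2, 0.3, -1.8]
finger_gap: 0.0492
time: 11.4
position: [0.6411, -0.0279, 0.1395]
orientation: [-2.98, -0.085, 1.73]
contact_force: [-0.2, 0.5, -2.2]
finger_gap: 0.0489
time: 11.5
position: [0.6396, -0.0272, 0.1227]
orientation: [-2.986, -0.082, 1.73]
contact_force: [0.5, 0.1, -1.6]
finger_gap: 0.0487
time: 11.6
position: [0.6366, -0.0268, 0.1192]
orientation: [-2.979, -0.084, 1.729]
contact_force: [-0.3, 0.2, -2.5]
finger_gap: 0.0486
tilt 18.3 mid along axis from grasp pt -0.0262 normal off 0.0005 lateral -0.0031 med err 0.0004 14452
stand x,y of TCP 0.0973 0.0844 ori [-171.1   -4.7   99.1]
pos [ 0.6397 -0.0274  0.1237] yaw 99.11 gap 0.0489 F [ 0.5  0.9 -1.1] t 11.75
tool shift -0.0014 0.0027 0.0537 turn -0.59
```

```bash
python3 -m jog '[[[0.04,0.002,0],0,30],[[0.003,0.005,0.03],0,30],[[0,0.004,0.024],0,30],[[0,0,0],0,30]]'
python3 - <<'E'
from h import *
import h
h.YAW=99.7
shot('scene');shot('side');shot('wrist');tilt()
st(.0965,.125,.069)
E
```

```text
time: 12.15
position: [0.6389, 0.0201, 0.0792]
orientation: [-2.999, -0.078, 1.728]
contact_force: [-0.8, 0.2, -2.1]
finger_gap: 0.0493
tilt 18.0 mid along axis from grasp pt -0.026 normal off 0.0005 lateral -0.0028 med err 0.0003 14497
stand x,y of TCP 0.107 0.1299 ori [-172.2   -4.4   99. ]
pos [0.6416 0.019  0.0831] yaw 99.0 gap 0.049 F [ 0.7 -0.5 -1.5] t 12.3
tool shift -0.005 -0.0104 0.0141 turn -0.7
```

```bash
python3 -m jog '[[[0,-0.008,0.013],0,30],[[0,0,0],0,30]]'
python3 - <<'E'
from h import *
import h
h.YAW=99.7
for _ in range(2): shot('side'); st(.0965,.083,.069)
E
```

```text
time: 12.5
position: [0.633, 0.0175, 0.0738]
orientation: [-3.01, -0.075, 1.727]
contact_force: [0.4, 0.1, -2.4]
finger_gap: 0.0487
stand x,y of TCP 0.0998 0.1294 ori [-172.6   -4.3   99. ]
pos [0.6345 0.0174 0.0753] yaw 98.98 gap 0.0489 F [ 1.  -0.1 -1.1] t 12.55
tool shift -0.0464 -0.0027 0.0063 turn -0.72
stand x,y of TCP 0.1004 0.1293 ori [-172.7   -4.3   99. ]
pos [0.6352 0.0174 0.0758] yaw 98.99 gap 0.0491 F [-0.1  0.5 -2. ] t 12.6
tool shift -0.0464 -0.0033 0.0068 turn -0.71
```

```bash
python3 -m jog '[[[-0.015,-0.003,0.002],0,30],[[-0.015,0,0],0,30],[[-0.015,0,0],0,30],[[0,0,0],0,30]]' 20
python3 - <<'E'
from h import *
import h
h.YAW=99.7
a=shot('scene');b=shot('side');shot('wrist');tilt(); st(.0965,.083,.1)
c=cv2.resize(a[120:250,130:260],(390,390),interpolation=cv2.INTER_CUBIC); d=cv2.resize(b[160:290,230:360],(390,390),interpolation=cv2.INTER_CUBIC)
save('i',np.hstack([c,d]))
E
```

```text
time: 13.0
position: [0.6402, -0.0323, 0.0719]
orientation: [-3.017, -0.072, 1.727]
contact_force: [-0.6, -0.7, -2.3]
finger_gap: 0.0487
tilt 17.8 mid along axis from grasp pt -0.0267 normal off 0.0015 lateral -0.0031 med err 0.0003 14405
stand x,y of TCP 0.0971 0.0818 ori [-172.8   -4.2   99.1]
pos [ 0.6399 -0.03    0.0719] yaw 99.07 gap 0.0489 F [-0.5 -0.1 -2.5] t 13.15
tool shift 0.0012 -0.0006 -0.0281 turn -0.63
```

View pics/i.png

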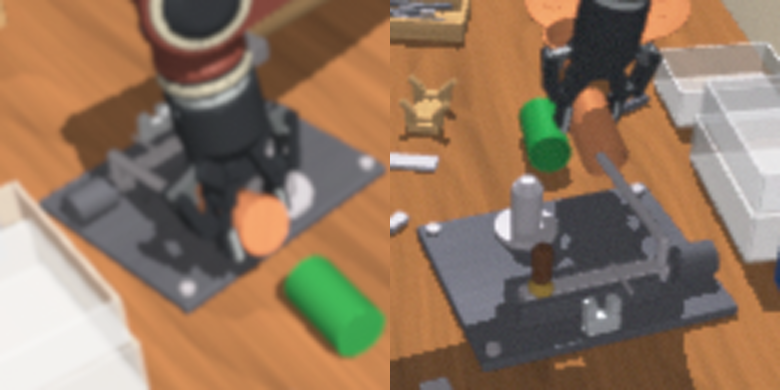

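Pic 8 (side view at right): the bar tip at (600,155) ends inside the beaker's mouth, with no contact force. Lifting should push the mouth down.

```bash
python3 -m jog '[[[0,0,-0.015],0,30]]'; python3 -m jog '[[[0,0,-0.012],0,30]]'; python3 -m jog '[[[0,0,-0.012],0,30]]'
python3 - <<'E'
from h import *
import h
h.YAW=99.7
shot('scene');shot('side');shot('wrist');tilt(); st(.0965,.083,.11)
E
```

```text
time: 13.25
position: [0.6395, -0.03, 0.0833]
orientation: [-3.011, -0.076, 1.729]
contact_force: [1.0, -1.8, -15.9]
finger_gap: 0.0488
time: 13.35
position: [0.6402, -0.0296, 0.0938]
orientation: [-3.009, -0.079, 1.729]
contact_force: [1.6, 1.8, -12.4]
finger_gap: 0.0488
time: 13.45
position: [0.6407, -0.0288, 0.1054]
orientation: [-3.005, -0.082, 1.729]
contact_force: [0.0, 1.9, -1.6]
finger_gap: 0.0485
tilt 33.8 mid along axis from grasp pt -0.0248 normal off 0.0001 lateral -0.0026 med err 0.0005 14613
stand x,y of TCP 0.1011 0.0805 ori [-172.7   -4.4   99.1]
pos [ 0.6441 -0.0306  0.1092] yaw 99.13 gap 0.049 F [-0.9 -0.9 -1.5] t 13.6
tool shift 0.0024 -0.0046 -0.0008 turn -0.57
```

Hooking the bar works: the tilt went from 18° to 34°. I'll keep lifting.

```bash
python3 -m jog '[[[-0.004,0,-0.012],0,30]]'; python3 -m jog '[[[-0.004,0,-0.012],0,30]]'
python3 - <<'E'
from h import *
import h
h.YAW=99.7
shot('scene');shot('side');shot('wrist');tilt(); st(.0965,.083,.11)
E
```

```text
time: 13.7
position: [0.6455, -0.0349, 0.1204]
orientation: [-3.011, -0.076, 1.731]
contact_force: [0.0, 0.3, -2.1]
finger_gap: 0.0485
time: 13.8
position: [0.6488, -0.0401, 0.1343]
orientation: [-3.013, -0.075, 1.731]
contact_force: [1.5, 0.2, -1.9]
finger_gap: 0.0489
tilt 33.5 mid along axis from grasp pt -0.0247 normal off 0.0014 lateral -0.0032 med err 0.0005 14567
stand x,y of TCP 0.1046 0.0701 ori [-172.8   -4.3   99.2]
pos [ 0.6493 -0.0403  0.1345] yaw 99.15 gap 0.0487 F [-0.1 -0.  -1.2] t 13.95
tool shift 0.0129 -0.0082 0.0245 turn -0.55
```

```bash
python3 -m jog '[[[0.025,-0.004,0],0,30],[[0.02,0,0.02],0,30],[[0,0,0.03],0,30],[[0,0,0],0,30]]'
python3 - <<'E'
from h import *
import h
h.YAW=99.7
shot('side'); st(.0965,.115,.075);shot('side'); st(.0965,.115,.075)
E
```

```text
time: 14.35
position: [0.6314, 0.0063, 0.0886]
orientation: [-3.017, -0.074, 1.728]
contact_force: [-0.6, -0.2, -2.1]
finger_gap: 0.0489
stand x,y of TCP 0.0966 0.1185 ori [-173.1   -4.2   99. ]
pos [0.6332 0.0061 0.0912] yaw 99.04 gap 0.0487 F [-0.1  0.4 -0.7] t 14.4
tool shift -0.0035 -0.0 0.0162 turn -0.66
stand x,y of TCP 0.098 0.1177 ori [-173.3   -4.1   99. ]
pos [0.6348 0.0055 0.0932] yaw 99.03 gap 0.049 F [ 0.6 -0.3 -0.2] t 14.45
tool shift -0.0027 -0.0015 0.0182 turn -0.67
```

```bash
python3 -m jog '[[[0,0.001,0.017],0,30],[[-0.018,0,-0.001],0,30],[[-0.02,0,-0.001],0,30],[[-0.018,0,-0.001],0,30],[[0,0,0],0,30]]'
python3 - <<'E'
from h import *
import h
h.YAW=99.7
shot('scene');shot('side');shot('wrist');tilt(); st(.0965,.06,.075)
E
```

```text
time: 14.95
position: [0.6472, -0.0555, 0.0785]
orientation: [-3.032, -0.068, 1.727]
contact_force: [-0.4, 0.1, -1.9]
finger_gap: 0.0487
tilt 33.4 mid along axis from grasp pt -0.0257 normal off 0.0003 lateral -0.0023 med err 0.0005 14625
stand x,y of TCP 0.0997 0.0584 ori [-173.7   -4.    99.1]
pos [ 0.6464 -0.0527  0.0783] yaw 99.07 gap 0.0487 F [-0.6 -0.4 -2. ] t 15.1
tool shift 0.0016 -0.0032 0.0033 turn -0.63
```

```bash
python3 -m jog '[[[0,0,-0.012],0,30]]'; python3 -m jog '[[[-0.005,0,-0.01],0,30]]'; python3 -m jog '[[[-0.006,0,-0.008],0,30]]'; python3 -m jog '[[[-0.008,0,-0.005],0,30]]'
python3 - <<'E'
from h import *
import h
h.YAW=99.7
shot('scene');shot('side');shot('wrist');tilt(); st(.0965,.04,.105)
E
```

```text
time: 15.2
position: [0.6457, -0.0517, 0.0867]
orientation: [-3.027, -0.074, 1.729]
contact_force: [1.5, 5.4, -19.6]
finger_gap: 0.0487
time: 15.3
position: [0.6466, -0.0538, 0.0947]
orientation: [-3.025, -0.081, 1.73]
contact_force: [3.6, 6.6, -11.7]
finger_gap: 0.049
time: 15.4
position: [0.6475, -0.0568, 0.1005]
orientation: [-3.023, -0.087, 1.731]
contact_force: [0.7, 6.3, -11.4]
finger_gap: 0.0489
time: 15.5
position: [0.6487, -0.0616, 0.1043]
orientation: [-3.022, -0.094, 1.733]
contact_force: [-0.1, 8.5, -7.7]
finger_gap: 0.0487
tilt 55.8 mid along axis from grasp pt -0.0224 normal off -0.0038 lateral 0.0002 med err 0.0012 585
stand x,y of TCP 0.1009 0.049 ori [-173.2   -5.4   99.2]
pos [ 0.6492 -0.0617  0.1048] yaw 99.24 gap 0.0488 F [ 0.9  8.  -6.2] t 15.65
tool shift -0.0091 -0.0043 -0.0002 turn -0.46
```

```bash
python3 -m jog '[[[-0.008,0,-0.005],0,30]]'; python3 -m jog '[[[-0.008,0,-0.006],0,30]]'; python3 -m jog '[[[-0.006,0,-0.012],0,30]]'
python3 - <<'E'
from h import *
import h
h.YAW=99.7
shot('scene');shot('side');shot('wrist');tilt(); st(.0965,.04,.105)
E
```

```text
time: 15.75
position: [0.6499, -0.0659, 0.1076]
orientation: [-3.022, -0.1, 1.734]
contact_force: [-1.3, -0.5, -9.2]
finger_gap: 0.0489
time: 15.85
position: [0.6508, -0.0711, 0.112]
orientation: [-3.019, -0.106, 1.736]
contact_force: [-1.3, 4.7, -2.6]
finger_gap: 0.0488
time: 15.95
position: [0.6518, -0.0763, 0.1221]
orientation: [-3.014, -0.109, 1.737]
contact_force: [0.3, -0.1, -2.1]
finger_gap: 0.049
tilt 63.0 mid along axis from grasp pt -0.0237 normal off -0.0064 lateral -0.0001 med err 0.002 906
stand x,y of TCP 0.1038 0.0316 ori [-173.2   -5.9   99.5]
pos [ 0.6549 -0.0784  0.1259] yaw 99.49 gap 0.0487 F [-0.7  0.1 -1.1] t 16.1
tool shift 0.0084 -0.0073 0.0209 turn -0.21
```

Tilt is about 63°. Next I'll go over the post, dip the mouth onto it, and push to -y so the post brings the beaker upright.

```bash
python3 -m jog '[[[0,0,-0.015],0,30],[[0,-0.035,0],0,30],[[0,-0.035,0],0,30],[[0,-0.03,0],0,30],[[0,0,0],0,30]]' 30
python3 - <<'E'
from h import *
import h
h.YAW=99.7
shot('scene');shot('side');shot('wrist');tilt(); st(.003,.03,.12)
im,P=load('side'); hh=cv2.cvtColor(im,cv2.COLOR_RGB2HSV); o=arm.get_obs()['position']; m=(hh[...,0]<16)&(hh[...,1]>90)&(np.linalg.norm(P-o,axis=-1)<.08)
n,l,s,c=cv2.connectedComponentsWithStats(m.astype(np.uint8)); i=1+s[1:,4].argmax(); q=P[l==i]; d=q[:,:2]-C
for z in np.arange(.06,.2,.01):
    k=(q[:,2]>=z)&(q[:,2]<z+.01)
    if k.sum()>2: print(z.round(2),k.sum(),'x',(d[k]@X).min().round(3),(d[k]@X).max().round(3),'y',np.median(d[k]@Y).round(3),(d[k]@Y).max().round(3))
a,b=load('scene')[0],im
save('j',np.hstack([cv2.resize(x,(390,390),interpolation=cv2.INTER_CUBIC) for x in (a[100:230,150:280],b[140:270,220:350])]))
E
```

```text
time: 16.6
position: [0.5595, -0.0984, 0.1602]
orientation: [-3.029, -0.098, 1.739]
contact_force: [0.4, -0.1, -2.0]
finger_gap: 0.0489
tilt 63.7 mid along axis from grasp pt -0.0223 normal off -0.0052 lateral 0.0014 med err 0.0014 866
stand x,y of TCP 0.0093 0.0277 ori [-173.7   -5.6   99.7]
pos [ 0.5625 -0.0982  0.1601] yaw 99.71 gap 0.0486 F [ 0.3  0.2 -1.4] t 16.75
tool shift 0.0023 -0.0063 0.0401 turn 0.01
0.12 17 x -0.021 0.021 y -0.007 0.008
0.13 54 x -0.022 0.023 y -0.012 0.009
0.14 56 x -0.02 0.02 y -0.007 0.024
0.15 59 x -0.019 0.021 y -0.002 0.025
0.16 57 x -0.017 0.032 y 0.003 0.02
0.17 50 x -0.013 0.033 y 0.006 0.022
0.18 50 x -0.011 0.035 y 0.011 0.029
0.19 51 x -0.009 0.038 y 0.017 0.04
0.2 22 x -0.006 0.026 y 0.019 0.028
```

View pics/j.png

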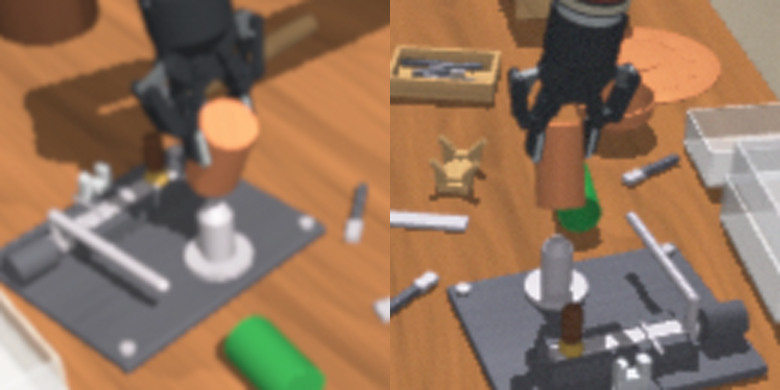

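Pic 9: the beaker is nearly mouth down (about 26° off vertical) and above the post. Now dipping it on.

```bash
python3 -m jog '[[[0,0.003,0.025],0,30],[[0,0.003,0.025],0,30],[[0,0,0.006],0,30],[[0,0,0],0,30]]'
python3 - <<'E'
from h import *
import h
h.YAW=99.7
shot('side'); shot('side'); st(.005,-.008,.1)
E
```

```text
time: 17.15
position: [0.5645, -0.0947, 0.1074]
orientation: [-3.028, -0.092, 1.742]
contact_force: [-2.2, -0.2, 2.1]
finger_gap: 0.0486
stand x,y of TCP 0.0119 0.0307 ori [-173.5   -5.3   99.8]
pos [ 0.5646 -0.0947  0.1076] yaw 99.79 gap 0.049 F [-4.7 -2.2 -0.7] t 17.25
tool shift -0.0387 -0.007 0.0076 turn 0.09
```

```bash
python3 -m jog '[[[-0.006,-0.007,0],0,30]]';python3 -m jog '[[[-0.012,0,0],0,30]]';python3 -m jog '[[[-0.012,0,0],0,30]]';python3 -m jog '[[[-0.01,0,0],0,30]]'
python3 - <<'E'
from h import *
import h
h.YAW=99.7
shot('scene');shot('side'); tilt();st(.005,-.008,.1)
E
```

```text
time: 17.35
position: [0.5598, -0.1015, 0.108]
orientation: [-3.03, -0.092, 1.743]
contact_force: [0.0, -0.5, -1.3]
finger_gap: 0.0487
time: 17.45
position: [0.5614, -0.1118, 0.1071]
orientation: [-3.029, -0.097, 1.744]
contact_force: [-3.4, 7.0, 0.5]
finger_gap: 0.0488
time: 17.55
position: [0.5633, -0.1219, 0.106]
orientation: [-3.029, -0.103, 1.744]
contact_force: [-2.3, 6.9, -0.2]
finger_gap: 0.0489
time: 17.65
position: [0.5646, -0.1302, 0.1047]
orientation: [-3.028, -0.11, 1.743]
contact_force: [-3.1, 6.9, -3.1]
finger_gap: 0.0489
tilt 80.9 mid along axis from grasp pt -0.0221 normal off -0.0095 lateral -0.0001 med err 0.0015 757
stand x,y of TCP 0.0059 -0.0052 ori [-173.5   -6.2   99.8]
pos [ 0.5647 -0.1312  0.1044] yaw 99.83 gap 0.0489 F [-1.2  4.8 -1.9] t 17.75
tool shift -0.0028 -0.0009 0.0044 turn 0.13
```

```bash
python3 -m jog '[[[-0.007,-0.002,0],0,30]]';python3 -m jog '[[[-0.006,0,0],0,30]]'
cat >> h.py <<'E'
def slope():
    """front-surface lean of the upright copper beaker: y and x centre vs height, side+scene"""
    o=arm.get_obs()['position']
    for n in('side','scene'):
        im,P=load(n); hh=cv2.cvtColor(im,cv2.COLOR_RGB2HSV); d=P[...,:2]-C
        m=(hh[...,0]<16)&(hh[...,1]>90)&(P[...,2]>.024)&(P[...,2]<.17)&(np.hypot(d[...,0],d[...,1])<.05)
        nn,l,s,c=cv2.connectedComponentsWithStats(m.astype(np.uint8)); q=P[l==1+s[1:,4].argmax()]
        from scipy.optimize import least_squares
        e=np.c_[(q[:,:2]-C)@X,(q[:,:2]-C)@Y,q[:,2]]; q=e[e[:,2]<e[:,2].max()-.012]
        def f(s):
            a=np.array([s[0],s[1],1]);a/=np.linalg.norm(a);v=q-[s[2],s[3],.07];return np.linalg.norm(v-np.outer(v@a,a),axis=1)-.0255
        s=least_squares(f,[0,0,0,0],loss='soft_l1',f_scale=.001).x
        print(n,len(q),'axis lean x,y deg',np.degrees(s[:2]).round(1),'centre at z=.07',s[2:].round(4),'z',np.percentile(e[:,2],[1,99]).round(3))
E
python3 - <<'E'
from h import *
import h
h.YAW=99.7
shot('scene');shot('side'); slope();st(.005,-.008,.1)
E
```

```text
time: 17.85
position: [0.5644, -0.1362, 0.1035]
orientation: [-3.03, -0.114, 1.742]
contact_force: [1.0, 7.8, -3.6]
finger_gap: 0.049
time: 17.95
position: [0.5651, -0.1401, 0.1021]
orientation: [-3.03, -0.121, 1.742]
contact_force: [-3.2, 8.9, -1.8]
finger_gap: 0.0487
side 386 axis lean x,y deg [3.4 2.1] centre at z=.07 [ 0.0015 -0.0056] z [0.06  0.144]
scene 559 axis lean x,y deg [5.9 1.8] centre at z=.07 [ 0.002  -0.0045] z [0.057 0.153]
stand x,y of TCP 0.0047 -0.0145 ori [-173.6   -6.9   99.8]
pos [ 0.5651 -0.1405  0.102 ] yaw 99.77 gap 0.049 F [-1.6  6.7 -1.9] t 18.05
tool shift 0.0065 0.0003 0.002 turn 0.07
```

```bash
python3 -m jog '[[[0.003,0.002,0.012],0,30],[[0,0.002,0.012],0,30],[[0,0.001,0.006],0,30],[[0,0,0],0,30]]'
python3 - <<'E'
from h import *
import h
h.YAW=99.7
shot('scene');shot('side'); slope();st(.005,-.008,.06)
E
```

```text
time: 18.45
position: [0.5656, -0.1353, 0.07]
orientation: [-3.028, -0.119, 1.741]
contact_force: [-0.5, -0.1, -1.4]
finger_gap: 0.0486
side 375 axis lean x,y deg [2.3 2.7] centre at z=.07 [0.0049 0.    ] z [0.028 0.131]
scene 517 axis lean x,y deg [6.8 1.5] centre at z=.07 [0.0067 0.0009] z [0.028 0.117]
stand x,y of TCP 0.0063 -0.0097 ori [-173.5   -6.8   99.8]
pos [ 0.5659 -0.1355  0.0709] yaw 99.78 gap 0.0488 F [-2.6  0.5 -1.9] t 18.55
tool shift 0.0017 -0.0013 0.0109 turn 0.08
```

```bash
python3 -m jog '[[[0,-0.003,0.005],0,30]]'; python3 -m jog '[[[0,0,0.005],0,30]]';python3 -m jog '[[[0,0,0.005],0,30]]';python3 -m jog '[[[0,0,0.006],0,30]]'
python3 - <<'E'
from h import *
shot('scene');shot('side'); slope();print(arm.get_obs()['position'],arm.get_obs()['contact_force'])
E
```

```text
time: 18.65
position: [0.5644, -0.1362, 0.068]
orientation: [-3.033, -0.116, 1.742]
contact_force: [3.3, -0.8, 23.4]
finger_gap: 0.0487
time: 18.75
position: [0.5649, -0.1366, 0.0679]
orientation: [-3.034, -0.115, 1.742]
contact_force: [-13.5, 0.8, 31.0]
finger_gap: 0.0485
time: 18.85
position: [0.5654, -0.1368, 0.0679]
orientation: [-3.035, -0.115, 1.743]
contact_force: [-9.9, 1.7, 19.2]
finger_gap: 0.0487
time: 18.95
position: [0.5655, -0.1369, 0.0678]
orientation: [-3.035, -0.115, 1.744]
contact_force: [-12.6, 2.2, 27.4]
finger_gap: 0.0483
side 368 axis lean x,y deg [2.8 2.3] centre at z=.07 [ 0.0042 -0.001 ] z [0.026 0.137]
scene 511 axis lean x,y deg [6.2 1. ] centre at z=.07 [ 0.0065 -0.0002] z [0.025 0.111]
[ 0.5655064  -0.13685838  0.06787369] [-10.84513617   1.68301341  23.18291683]
```

Rim contact at about 25 N, with the beaker leaning roughly 5° along the jaw direction. I'll ease the jaws open slowly so the pads guide the rim flat.

```bash
python3 -m jog '[[[0,-0.002,0],0,30],[[0,-0.002,0],0,58],[[0,0,0],0,59],[[0,0,0],0,60],[[0,0,0],0,61],[[0,0,0],0,62],[[0,0,0],0,64],[[0,0,0],0,66]]' 20
python3 - <<'E'
from h import *
shot('scene');shot('side'); slope();st(0,0,0)
E
```

```text
time: 19.85
position: [0.5638, -0.1387, 0.0707]
orientation: [-3.042, -0.111, 1.744]
contact_force: [0.0, -0.2, 0.4]
finger_gap: 0.0563
side 382 axis lean x,y deg [-1.6  2.7] centre at z=.07 [-0.0002 -0.0028] z [0.026 0.123]
scene 526 axis lean x,y deg [2.7 0.5] centre at z=.07 [ 0.0022 -0.0022] z [0.027 0.109]
stand x,y of TCP 0.0038 -0.0125 ori [-174.3   -6.4   99.9]
pos [ 0.5638 -0.1387  0.0708] yaw 99.95 gap 0.056 F [ 0.1 -0.9 -0.4] t 19.95
tool shift 0.0125 -0.0037 0.0708 turn 90.25
```

```bash
python3 -m jog '[[[0,0,0],0,75],[[0,0,0],0,85],[[0,0,0],0,100],[[0,0,0],0,100],[[0,0,0],0,100],[[0,0,0],0,100]]'
python3 -m jog '[[[0,0,-0.03],0,100],[[0,0,-0.04],0,100],[[0,0,-0.04],0,100],[[0,0,-0.02],0,100],[[0,0,0],0,100]]'
python3 - <<'E'
from h import *
shot('scene');shot('side');slope();im=shot('wrist');st(-.1,-.12,.25)
im,P=load('wrist'); d=P[...,:2]-C
m=(np.hypot(d[...,0],d[...,1])<.035)&(P[...,2]>.095)&(P[...,2]<.12); q=P[m]; print('top',np.percentile(q[:,2],[2,50,98]),len(q)); A=np.c_[q[:,:2]-q[:,:2].mean(0),np.ones(len(q))]; s=np.linalg.lstsq(A,q[:,2],rcond=None)[0]; print('plane slope deg',np.degrees(s[:2]),(cv2.minEnclosingCircle(((q[:,:2]-C)*1000).astype(np.float32))))
m=(P[...,2]<.008)&(P[...,2]>-.01)&(np.hypot(d[...,0],d[...,1])<.4); q=P[m];A=np.c_[q[:,:2],np.ones(len(q))];print('table slope deg',np.degrees(np.linalg.lstsq(A,q[:,2],rcond=None)[0][:2]))
save('k',im)
E
```

```text
time: 20.55
position: [0.5642, -0.1386, 0.071]
orientation: [-3.043, -0.111, 1.745]
contact_force: [-0.4, -0.3, 0.5]
finger_gap: 0.0858
time: 21.05
position: [0.5783, -0.1503, 0.2018]
orientation: [-3.039, -0.114, 1.744]
contact_force: [-0.3, -0.4, -0.3]
finger_gap: 0.0854
side 278 axis lean x,y deg [ 0.2 -0.2] centre at z=.07 [-0.0022 -0.0043] z [0.026 0.107]
scene 332 axis lean x,y deg [-0.2  0.2] centre at z=.07 [-0.0008 -0.003 ] z [0.026 0.107]
stand x,y of TCP 0.0138 -0.0248 ori [-173.7   -6.8   99.9]
pos [ 0.5758 -0.1491  0.1967] yaw 99.89 gap 0.0855 F [-0.8  0.3 -0.8] t 21.2
tool shift -0.0948 -0.1141 -0.0533 turn 90.19
top [0.10333358 0.10486944 0.1062741 ] 3129
plane slope deg [-0.25517701 -0.38259729] ((0.014245418831706047, -4.434687614440918), 25.416067123413086)
table slope deg [0.05432597 0.0012769 ]
```

View pics/k.png

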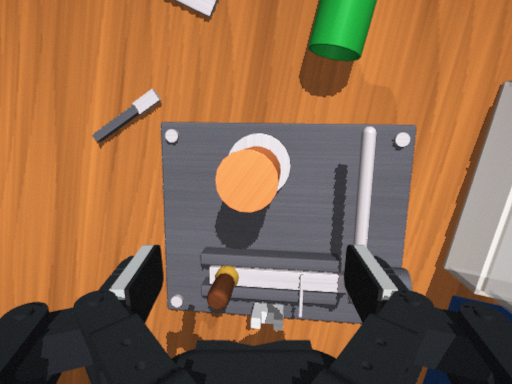

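Pic 10: the beaker stands on the flange. Its top is level at 0.1049 m (slope under 0.4°), centred about 4 mm off the post axis and released. Next is the handle (220,290), pointer (300,300) and fork (265,318).

```bash
cat >> h.py <<'E'
def slidem():
    """handle axis, pointer and fork in stand coords from wrist picture"""
    im,P=load('wrist'); d=P[...,:2]-C; e=np.stack([d@X,d@Y,P[...,2]],-1); z=e[...,2]
    h=e[(z>.079)&(z<.093)&(abs(e[...,1]+.118)<.03)&(e[...,0]>-.1)&(e[...,0]<.0)]
    if len(h): print('handle',h.mean(0).round(4),len(h),'z',h[:,2].max().round(4))
    f=e[(z>.038)&(z<.05)&(e[...,1]<-.150)&(e[...,1]>-.19)&(abs(e[...,0]-.015)<.025)]
    if len(f): print('fork x range',np.percentile(f[:,0],[1,50,99]).round(4),'mid',(np.percentile(f[:,0],[1,99]).mean()).round(4),'y',np.percentile(f[:,1],[1,99]).round(4),len(f))
    p=e[(z>.030)&(z<.046)&(e[...,1]<-.137)&(e[...,1]>-.152)&(e[...,0]>-.03)&(e[...,0]<.08)]
    if len(p): print('pointer x',np.percentile(p[:,0],[2,50,98]).round(4),'z',np.median(p[:,2]).round(4),len(p))
E
python3 - <<'E'
from h import *
import h
h.YAW=99.7
slidem(); st(-.026,-.118,.12)
E
```

```text
handle [-0.0281 -0.1173  0.0861] 414 z 0.0893
fork x range [-0.0012  0.0084  0.032 ] mid 0.0154 y [-0.1724 -0.1595] 271
pointer x [-0.022   0.03    0.0779] z 0.0359 621
stand x,y of TCP 0.0138 -0.0248 ori [-173.7   -6.8   99.9]
pos [ 0.5758 -0.1491  0.1967] yaw 99.89 gap 0.0855 F [-0.8  0.3 -0.8] t 21.2
tool shift -0.0931 -0.0401 0.0767 turn 0.19
```

```bash
python3 -m jog '[[[-0.035,-0.012,0],0,60],[[-0.035,-0.012,0],0,60],[[-0.03,-0.006,0.02],0,60],[[0,0,0.03],0,60],[[0,0,0.02],0,60],[[0,0,0],0,60]]'
python3 - <<'E'
from h import *
import h
h.YAW=99.7
shot('wrist');slidem(); st(-.0305,-.1155,.055)
E
```

```text
time: 21.8
position: [0.5462, -0.2443, 0.1022]
orientation: [-3.016, -0.132, 1.743]
contact_force: [-0.7, 1.1, -0.5]
finger_gap: 0.0512
handle [-0.0288 -0.118   0.0864] 1109 z 0.0895
fork x range [-0.0016  0.0007  0.0049] mid 0.0017 y [-0.1718 -0.1596] 165
pointer x [-0.019   0.0469  0.0783] z 0.0359 1102
stand x,y of TCP -0.0307 -0.1139 ori [-172.9   -7.5   99.9]
pos [ 0.5469 -0.2444  0.1034] yaw 99.91 gap 0.0515 F [-0.1  1.  -0.1] t 21.85
tool shift -0.0016 0.0002 0.0484 turn 0.21
```

```bash
python3 -m jog '[[[-0.003,0.003,0.018],0,60],[[-0.003,0.003,0.018],0,60],[[-0.001,0,0.01],0,60],[[0,0,0],0,60]]'
python3 - <<'E'
from h import *
import h
h.YAW=99.7
shot('side');st(-.0305,-.1155,.055)
E
```

```text
time: 22.25
position: [0.5486, -0.2448, 0.0545]
orientation: [-3.019, -0.13, 1.746]
contact_force: [0.2, 0.0, -0.1]
finger_gap: 0.0516
stand x,y of TCP -0.0287 -0.1149 ori [-173.    -7.4  100. ]
pos [ 0.5491 -0.2451  0.0554] yaw 100.02 gap 0.0513 F [ 0.1 -0.1  0.5] t 22.3
tool shift -0.0006 -0.0018 0.0004 turn 0.32
```

```bash
python3 -m jog '[[[0,-0.001,0],0,20],[[0,0,0],0,10],[[0,0,0],0,10],[[0,0,0],0,10],[[0,0,0],0,10],[[0,0,0],0,10]]' 80
python3 -m jog '[[[0,-0.01,0],0,10],[[0,-0.01,0],0,10],[[0,-0.01,0],0,10],[[0,-0.005,0],0,10]]'
python3 - <<'E'
from h import *
import h
h.YAW=99.7
shot('side');shot('scene');shot('wrist');slidem();st(-.0665,-.1155,.055)
E
```

```text
time: 22.9
position: [0.5457, -0.2462, 0.0576]
orientation: [-3.016, -0.129, 1.746]
contact_force: [-3.1, -0.3, -3.8]
finger_gap: 0.02
time: 23.3
position: [0.5182, -0.2509, 0.0576]
orientation: [-3.04, -0.125, 1.748]
contact_force: [8.5, 0.4, -8.9]
finger_gap: 0.0198
handle [-0.0569 -0.1154  0.0863] 3118 z 0.093
fork x range [0.0054 0.0069 0.0084] mid 0.0069 y [-0.1655 -0.1599] 46
pointer x [-0.0193  0.0398  0.0783] z 0.0359 1826
stand x,y of TCP -0.0601 -0.1155 ori [-174.2   -7.2  100.2]
pos [ 0.5182 -0.2509  0.0577] yaw 100.17 gap 0.0197 F [  7.1  -0.2 -10.6] t 23.45
tool shift 0.0 -0.0064 0.0027 turn 0.47
```

Run:
```python
from h import *
for n in('wrist','side','scene'):
    im,P=load(n); d=P[...,:2]-C; e=np.stack([d@X,d@Y,P[...,2]],-1); z=e[...,2]; v,u=np.mgrid[:384,:512]
    for nm,y0,y1,z0,z1 in(('ptr',-.158,-.147,.034,.046),('fork',-.175,-.159,.036,.05)):
        m=(e[...,1]>y0)&(e[...,1]<y1)&(z>z0)&(z<z1)&(e[...,0]>-.02)&(e[...,0]<.075); x=e[...,0][m]
        if m.sum(): hst=np.histogram(x,np.arange(-.02,.075,.003)); print(n,nm,m.sum(),'px',u[m].min(),u[m].max(),v[m].min(),v[m].max()); print({float((b+.0015).round(4)):int(c) for c,b in zip(*hst) if c})
im=load('wrist')[0]; s=load('side')[0][190:290,250:370]
save('l',np.hstack([cv2.resize(im,(400,300)),cv2.resize(s,(400,300),interpolation=cv2.INTER_CUBIC)]))
```

```text
wrist ptr 4 px 401 405 301 303
{0.0205: 1, 0.0235: 3}
wrist fork 46 px 372 377 326 337
{0.0055: 26, 0.0085: 20}
side ptr 11 px 287 316 254 261
{-0.0185: 2, -0.0155: 1, -0.0065: 1, 0.0175: 1, 0.0205: 2, 0.0235: 1, 0.0505: 1, 0.0595: 1}
side fork 41 px 294 306 258 264
{-0.0035: 5, -0.0005: 6, 0.0025: 3, 0.0055: 6, 0.0205: 6, 0.0235: 5, 0.0265: 5, 0.0295: 4, 0.0325: 1}
scene ptr 10 px 179 187 157 162
{0.0025: 1, 0.0055: 1, 0.0085: 2, 0.0115: 1, 0.0235: 3, 0.0265: 1, 0.0295: 1}
scene fork 27 px 176 186 155 162
{-0.0005: 2, 0.0025: 3, 0.0055: 1, 0.0085: 4, 0.0115: 3, 0.0235: 2, 0.0265: 3, 0.0295: 5, 0.0325: 4}
```

View pics/l.png

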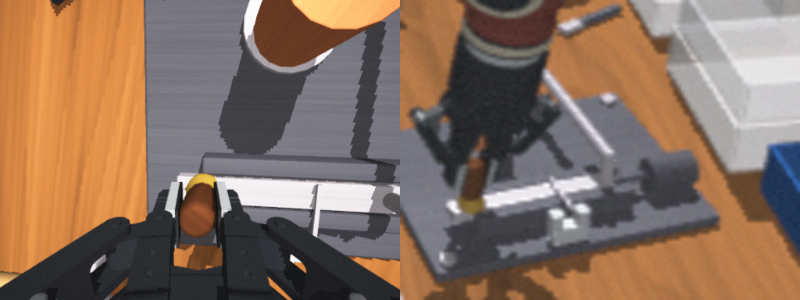

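```bash
cat >> h.py <<'E'
def ptr():
    im,P=load('wrist'); d=P[...,:2]-C; e=np.stack([d@X,d@Y,P[...,2]],-1); g=im.min(-1).astype(int)
    hd=cv2.cvtColor(im,cv2.COLOR_RGB2HSV); m=(hd[...,1]>100)&(hd[...,0]<20)&(e[...,2]>.084)&(e[...,2]<.092)&(abs(e[...,1]+.118)<.02)
    if m.sum(): print('handle top x',((np.percentile(e[...,0][m],2)+np.percentile(e[...,0][m],98))/2).round(4),m.sum())
    for v in range(270,306,4):
        row=g[v,385:440]; b=np.where(row>120)[0]+385; b=b[(e[v,b,2]>.030)]
        if len(b): print(v,'u',b.min(),b.max(),'x',e[v,b,0].mean().round(4),'y',e[v,b,1].mean().round(4),'z',e[v,b,2].mean().round(4))
E
python3 - <<'E'
from h import *
ptr()
E
```

```text
handle top x -0.0573 1613
270 u 403 409 x 0.0222 y -0.1286 z 0.0406
274 u 385 436 x 0.0274 y -0.1326 z 0.0361
278 u 385 439 x 0.0283 y -0.1346 z 0.0368
282 u 385 439 x 0.0285 y -0.137 z 0.0367
286 u 401 438 x 0.0299 y -0.1386 z 0.0381
290 u 401 407 x 0.0223 y -0.1401 z 0.0408
294 u 401 406 x 0.0221 y -0.1423 z 0.0411
298 u 400 406 x 0.0222 y -0.1448 z 0.0409
302 u 403 405 x 0.023 y -0.1472 z 0.0408
```

```bash
python3 -m jog '[[[0,-0.007,0],0,10],[[0,-0.004,0],0,10]]'
python3 - <<'E'
from h import *
for _ in range(3): shot('side')
shot('wrist');ptr();st(-.0665,-.1155,.055)
E
```

```text
time: 23.65
position: [0.5116, -0.2521, 0.0576]
orientation: [-3.052, -0.123, 1.75]
contact_force: [9.9, -0.3, -9.9]
finger_gap: 0.0196
handle top x -0.0644 1622
270 u 385 408 x 0.0149 y -0.1298 z 0.0392
274 u 385 439 x 0.0222 y -0.133 z 0.0363
278 u 385 439 x 0.0218 y -0.1352 z 0.0369
282 u 385 439 x 0.0222 y -0.1376 z 0.0368
286 u 400 406 x 0.0154 y -0.1384 z 0.0408
290 u 400 406 x 0.016 y -0.1411 z 0.0401
294 u 399 405 x 0.0156 y -0.1435 z 0.0402
298 u 399 404 x 0.0153 y -0.1455 z 0.0409
302 u 403 404 x 0.0165 y -0.1477 z 0.0411
stand x,y of TCP -0.0669 -0.1155 ori [-174.8   -7.   100.3]
pos [ 0.5115 -0.2521  0.0577] yaw 100.25 gap 0.0197 F [ 8.7 -0.3 -9.3] t 23.85
tool shift 0.0 0.0004 0.0027 turn 90.55
```

Run:
```python
from h import *
for _ in range(6): shot('scene')
shot('side');slope();st(0,0,0)
shot('wrist');ptr()
im,P=load('side'); d=P[...,:2]-C; e=np.stack([d@X,d@Y,P[...,2]],-1)
m=(e[...,1]<-.157)&(e[...,1]>-.18)&(e[...,2]>.034)&(e[...,2]<.05)&(abs(e[...,0]-.015)<.03); x=np.sort(e[...,0][m]); g=np.diff(x); i=g.argmax(); print('side fork',x[0],x[i],x[i+1],x[-1],'slot mid',(x[i]+x[i+1])/2)
print('beaker etc')
save('m',np.hstack([cv2.resize(im[235:275,270:330],(600,400),interpolation=cv2.INTER_CUBIC)]))
```

```text
side 0 axis lean x,y deg [0. 0.] centre at z=.07 [0. 0.] z [0.025 0.033]
scene 331 axis lean x,y deg [-0.1  0. ] centre at z=.07 [-0.0008 -0.0033] z [0.026 0.106]
stand x,y of TCP -0.0668 -0.1155 ori [-174.8   -7.   100.3]
pos [ 0.5116 -0.2521  0.0576] yaw 100.26 gap 0.0195 F [ 8.9 -0.3 -9.5] t 24.2
tool shift 0.1149 0.068 0.0576 turn 90.56
handle top x -0.0642 1622
270 u 386 408 x 0.015 y -0.1297 z 0.0392
274 u 385 439 x 0.0223 y -0.133 z 0.0362
278 u 385 439 x 0.0222 y -0.1351 z 0.0369
282 u 385 438 x 0.0228 y -0.1375 z 0.0369
286 u 400 437 x 0.02 y -0.1386 z 0.0399
290 u 399 406 x 0.0159 y -0.1412 z 0.0398
294 u 399 405 x 0.0154 y -0.143 z 0.0411
298 u 400 404 x 0.0158 y -0.1456 z 0.0406
302 u 403 404 x 0.0167 y -0.1478 z 0.0409
side fork -0.003794230838988188 0.00748273403051913 0.01303720245519849 0.030678990995042163 slot mid 0.01025996824285881
beaker etc
```

View pics/m.png

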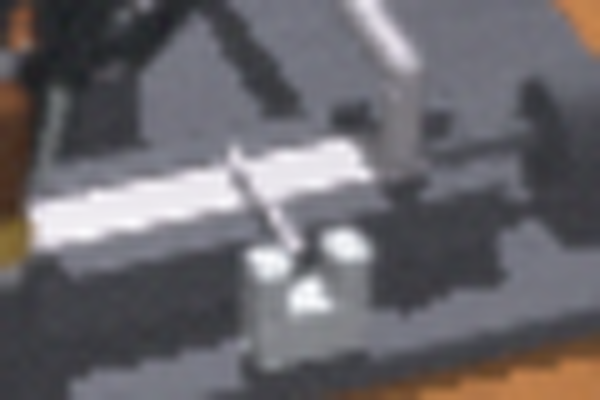

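Pic 12 (enlarged side view): the pointer tip at (302,248) lies on the midpoint (306,252) between the prong tops at (267,262) and (345,243). The hold is steady, so I'm handing in.

```bash
python3 -c "
from bench import arm
print(arm.get_obs()['time'],arm.close_job())"
```

```text
the job is handed in; nothing more can be done
24.25 None
```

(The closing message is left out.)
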